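# Add a bayonet extension to a cabinet leg

### The job

The cabinet plinth lies bottom-up on the bench and one of its two leg bases is still bare. Take the taller of the two loose grey leg extensions standing on the bench, set it over the T-shaped head of the bare base with the two cross-bars in line so that it drops fully home, then lock it with a quarter turn (either way) so that its cross-bar lies square across the original direction. Let go, leaving it upright on the base, and leave the shorter extension where it stands.

Things in the scene. Friction and masses are not known exactly. Their poses are not given: they have to be found in the camera images.
- tall_mid (a point): Taller loose leg extension: grey cylinder 66 mm across, 80 mm high, T-head above (108 mm overall), 0.1-0.25 kg, upright on the bench. Point: its centre, 54 mm above its underside; z up, x along its cross-bar. Hollow below: slot along x, 24 mm wide, between lips 11 mm thick, under a round cavity. The base's T-head enters with bars in line (12 deg, 5 mm) and then turns freely: no stop, no click.
- tall_bar (a point): Middle of the taller extension's cross-bar, on its axis, 47 mm above its centre: the place to grip. The bar is 44 mm long (x), 14 mm wide (y), 14 mm high, on a neck 14 mm in diameter that rises 14 mm from the cylinder's top; so the cylinder's flat top lies 21 mm below this point.
- base_top (a point): Bare leg base, rigid, on the white bottom-up plinth (200 x 340 x 50 mm): grey 84 mm plate, round seat, same T-head. Point: on its axis on the seat, where the extension's underside rests when home, 70 mm above the bench; z up, x along its cross-bar (44 x 14 mm, 14 to 28 mm above this point). The other base, 180 mm away, already has its fixed extension (top 178 mm above the bench): leave it alone.
- short_mid (a point): Shorter loose extension, not wanted: like the taller one, but its cylinder is 48 mm high (76 mm overall). Point: its centre, 38 mm above its underside. A third grey thing nearby is a foot: a flat disc with a plain round stem and no cross-bar.

How it is judged:
On the way:
1. the taller extension has dropped fully home over the bare base's head, cross-bars still in line (within 35 deg) (horizontal distance between tall_mid and base_top below 0.012 m and z of tall_mid in the frame of base_top between 0.045 and 0.06 m and angle between the x axis of tall_mid and the x axis of base_top, either way round below 0.61 rad), for 0.1 s.
At the end, for the whole second after the job is handed in: the taller extension sits on the bare base (centre within 12 mm of the base's axis, home to within 6 mm), upright within 7 deg, turned so that its cross-bar is at right angles to the base's within 25 deg, released and at rest (horizontal distance between tall_mid and base_top below 0.012 m and z of tall_mid in the frame of base_top between 0.045 and 0.06 m and angle between the x axis of tall_mid and the y axis of base_top, either way round below 0.44 rad and angle between tall_mid's own z axis and vertical below 0.12 rad and linear speed of tall below 0.02 m/s); the robot touches nothing.
It fails at once if the shorter extension moved more than 30 mm (distance of short_mid from where it was at the start of the episode above 0.03 m).
It also fails if it takes over 43 s, if anything falls off the work surface, if the arm or the gripper's body presses on something with over 40 N, if the wrist force passes 120 N, or if a joint passes its speed limit or range.

### The arm

A 6-joint arm with a two-finger parallel gripper is mounted at the origin on the work surface. World frame = base frame: x ahead of the robot, y to its left, z up, the work surface at z = 0. Lengths are in m, angles in rad, forces in N, time in s.
With the tool pointing down it reaches from about 0.3 to 0.875 m from the base axis. Payload 6.4 kg.
Tool frame: the origin (TCP) lies midway between the tips of the shut fingers; the grasp point (between the pads) lies 19 mm behind it; y points along the fingers, x is the direction in which the jaws open and shut, and the axes are right-handed (so a half turn about y gives the same grasp; the last joint's range is limited). The gripper opens to 85 mm and grips with 20 to 120 N. Pads are 22 mm wide; open, the fingers measure 114 mm over their backs; the gripper's body (76 mm by 85 mm) begins 54 mm behind the grasp point. The pads swing forward as they close: fully open they stand 13 mm farther back than shut.
Start: joints at [-1.541, 0.181, 1.607, -0, 1.354, -0.206], TCP at [0.134, -0.559, 0.231] pointing down, gripper open.
Joint ranges: [-2.99, 2.99], [-0.89, 2.07], [0.3, 2.58], [-1.14, 4.28], [0, 2.63], [-3.12, 3.12]. Speed limits (rad/s): [2.57, 2.57, 3.01, 3.14, 3.14, 3.14].

### API

Orientations are given as a unit quaternion [w, x, y, z].
In Python, from bench import ctrl gives the robot as it stands.
- The arm moves only by the tool step_arm, never from a script. Its argument "commands" is a list of rows, each a list of 7 numbers: the turn, a rotation vector about the tool's x, y, z in units of 6 degrees (1.0 is 6 degrees), then the shift along the tool's x, y, z in units of 30 mm (1.0 is 30 mm), then the opening, from 0 (shut) to 1 (fully open). A call has 1 to 10 rows; each row shifts and turns the commanded pose from where the row before left it, along the tool's axes as they then stand; what a row does not reach is not made up. A row lasts 1/10 s, in which the tool goes at most 50 mm and 8.59 degrees, less where a joint would pass 70% of its speed; a pose out of reach is approached as far as the arm can. A call with a number of a shift or a turn outside -1 to 1 is refused whole. A call with a gripper value outside its range is refused whole. The fingers move at their own pace and stop on an object; the grip force is fixed at half the most. Time passes only in rows, so rows that do not move let the fingers close. It gives the time, the measured TCP pose, the force and the opening at its end, in the units of the state.
- ctrl.get_obs(): the state, without advancing time (a new reading comes with each control period).
- ctrl.camera(name): name is "scene" or "side" or "wrist"; returns (picture, depth): 420x560x3 uint8, blue, green, red; 420x560 float32, m along the optical axis (not along the pixel's ray), 0 where there is no reading.
- ctrl.get_calibration(name): a dict with "intrinsics" (3x3 intrinsics, pixels), "R" (3x3) and "t" (3): a world point X has camera coordinates R X + t. Camera axes: x right, y down, z forward; pixel columns grow to the right and rows downward; lengths in m; the calibration is good to about 2 mm. The wrist camera is an equidistant fisheye: a pixel r from the principal point sees the ray r / f radians off the axis. A picture is of the moment at which its call begins: read the wrist's pose just before it. get_calibration takes no time and is no camera call; for the wrist camera it gives the pose at the moment of the call.
- ctrl.hand_in(): hands the job in, once; it reports no verdict.
Trained networks look in the newest picture that a camera, given by its name, has taken for a name from the list of things; names that differ only in an ending like _2 or _b are one class to them, and where a whole thing is asked for, a point or a joint stands for the part that bears it (a point fixed in the world has none). Each returns a list of dicts, best first, with "p" (0 to 1); they miss things now and then, are a little off and sometimes report something else, mostly with a low value. They report only what shows in the picture. A call takes as long as a camera call.
- ctrl.boxes_of(thing, camera): "point" ([x, y, z] in m, in the coordinates of the camera as it stood for that picture, good to about 4 mm: the middle of the surface that is visible of it).
- ctrl.silhouettes(thing, camera): "pixels" (420x560 bool, what is visible of it).
The state is a dict: "time_s": time; "q": joint angles; "dq": joint speeds; "joint_efforts": joint torques, N m; "eef_pos": TCP position; "eef_rot": TCP orientation; "wrist_force": force on the tool from outside, world axes, zero at the start; "torque": the same for the moment, N m; "opening": opening from 0.0 (shut) to 1.0 (fully open).
Only numpy, scipy, OpenCV 4.12 (cv2) and the standard library are available. Lean on these libraries where they do the work, as an engineer would, in place of code of your own. Each camera call takes 0.05 s, during which the arm holds its last target.

## Working session

There is one attempt and no reset: what is moved stays moved. The work goes in short steps, Python scripts to look and compute and a tool call to move; the robot and the scene stay as the last step left them, time stands still between calls to the robot, and variables do not carry over. Pictures are saved under pics/ and viewed, and the job is handed in when it is done.

Besides the shell and the picture viewer there is one more tool, called by a JSON object that holds its "op" and its "data". step_arm: Moves the arm, as the interface text tells. Its arguments: {"type":"object","properties":{"commands":{"type":"array"}},"required":["commands"]}

```bash
ls; mkdir -p pics; cat > h.py <<'E'
import numpy as np, cv2
from bench import ctrl
def snap(n,f):
    c=ctrl.get_calibration(n); im,d=ctrl.camera(n); cv2.imwrite('pics/'+f,im); np.savez('/tmp/'+f+'.npz',d=d,**{k:np.array(v) for k,v in c.items() if k in('intrinsics','R','t')}); return im,d,c
def w(c,p): return np.array(c['R']).T@(np.array(p)-np.array(c['t']))
def cloud(c,d,m):
    K=np.array(c['intrinsics']); v,u=np.nonzero(m&(d>0)); z=d[v,u]
    P=np.stack([(u-K[0,2])/K[0,0]*z,(v-K[1,2])/K[1,1]*z,z],1)
    return (P-np.array(c['t']))@np.array(c['R'])
E
python3 - <<'E'
from h import *
o=ctrl.get_obs(); print(o['time_s'],o['eef_pos'],o['eef_rot'],o['opening'])
for n in ['scene','side']:
    im,d,c=snap(n,n+'0.png')
    for t in ['tall_mid','tall_bar','base_top','short_mid']:
        for r in ctrl.boxes_of(t,n)[:3]: print(n,t,round(r['p'],2),w(c,r['point']).round(3))
print(ctrl.get_obs()['time_s'])
E
```

```text
pics
0.0 [ 0.13431782 -0.55853005  0.23034283] [ 0.55582614 -0.55486454  0.43811233 -0.43731022] 1.0027249800580011
scene tall_mid 0.8 [ 0.546 -0.281  0.081]
scene tall_bar 0.71 [ 0.548 -0.282  0.077]
scene base_top 0.73 [0.615 0.118 0.064]
scene short_mid 0.72 [ 0.49  -0.1    0.048]
side tall_mid 0.73 [ 0.52  -0.266  0.062]
side tall_bar 0.85 [ 0.521 -0.258  0.064]
side base_top 0.98 [0.598 0.142 0.068]
side short_mid 0.78 [ 0.469 -0.081  0.045]
0.5
```

View pics/scene0.png

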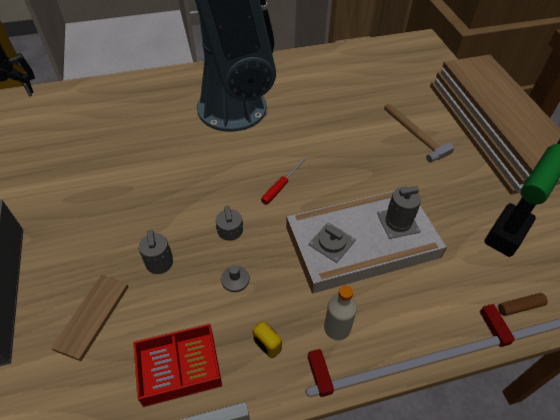

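View pics/side0.png

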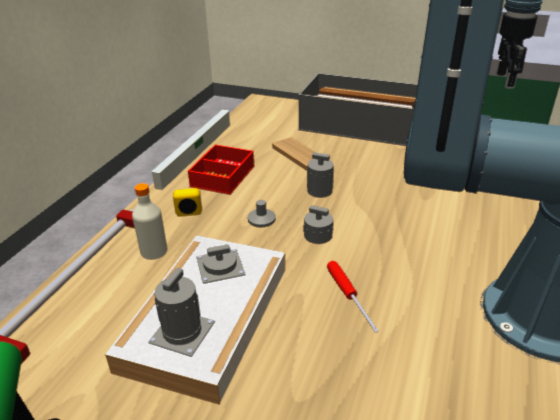

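```bash
python3 - <<'E'
from h import *
for n in ['scene','side']:
    z=np.load(f'/tmp/{n}0.png.npz'); P=cloud(z,z['d'],np.ones(z['d'].shape,bool))
    def bar(c,lo,hi,r=.04):
        Q=P[(np.hypot(P[:,0]-c[0],P[:,1]-c[1])<r)&(P[:,2]>lo)&(P[:,2]<hi)]
        if len(Q)<5: return print('none',len(Q))
        (cx,cy),(a,b),ang=cv2.minAreaRect(Q[:,:2].astype(np.float32)*1000)
        if a<b: ang+=90;a,b=b,a
        print(n,len(Q),'z',Q[:,2].max().round(4),'ctr',round(cx),round(cy),'size',round(a,1),round(b,1),'ang',round(ang,1))
    bar((.53,-.275),.1015,.12); bar((.53,-.275),.075,.085,.05)
    bar((.605,.13),.093,.11); bar((.605,.13),.0665,.074,.05)
    bar((.48,-.09),.07,.085)
E
```

```text
scene 110 z 0.1128 ctr 529 -285 size 46.6 14.3 ang 179.3
scene 449 z 0.0849 ctr 530 -285 size 64.5 63.7 ang 96.2
scene 110 z 0.1032 ctr 608 127 size 44.7 15.6 ang 35.0
scene 348 z 0.074 ctr 610 127 size 64.5 62.5 ang 94.7
scene 88 z 0.0813 ctr 474 -100 size 48.4 13.7 ang 177.6
side 80 z 0.1105 ctr 526 -281 size 42.7 17.6 ang 170.6
side 256 z 0.0842 ctr 526 -278 size 62.9 61.3 ang 16.2
side 131 z 0.0999 ctr 609 129 size 42.8 17.8 ang 30.0
side 451 z 0.0738 ctr 605 134 size 64.8 56.4 ang 26.8
side 103 z 0.0789 ctr 474 -96 size 42.7 14.4 ang 175.1
```

The scene picture shows the taller extension at (155,252), the shorter at (229,223), the bare base at (332,238) and the fixed extension at (403,205). The networks agree with this. Next I work out the approach.

```bash
cat >> h.py <<'E'
from scipy.spatial.transform import Rotation as Ro
def pose():
    o=ctrl.get_obs(); q=o['eef_rot']; R=Ro.from_quat([q[1],q[2],q[3],q[0]]).as_matrix(); return o,np.array(o['eef_pos']),R
def plan(target,jaw=None):
    """shift in tool axes (units), jaw yaw"""
    o,p,R=pose(); print('t',o['time_s'],'tcp',p.round(4),'op',round(o['opening'],3),'q6',o['q'][5].round(2),'F',np.round(o['wrist_force'],1))
    yaw=np.degrees(np.arctan2(R[1,0],R[0,0])); print('jaw yaw',yaw.round(2),'tool y',R[:,1].round(4))
    tt=R.T@(np.array(target)-p)/.03; print('shift units now-frame',tt.round(2))
    if jaw is not None:
        for j in (jaw,jaw-180,jaw+180):
            dy=(j-yaw+180)%360-180
            R2=Ro.from_euler('z',dy,degrees=True).as_matrix()@R
            print('jaw',j,'turn units about tool y',round(-dy/6,2),'shift after',(R2.T@(np.array(target)-p)/.03).round(2))
E
python3 - <<'E'
from h import *
plan([.528,-.284,.20],85)
print(ctrl.get_obs()['q'].round(3))
E
```

```text
t 0.5 tcp [ 0.1344 -0.5591  0.2313] op 1.002 q6 -0.21 F [-0.7 -0.3 -0.7]
jaw yaw -76.49 tool y [ 0.e+00  1.e-04 -1.e+00]
shift units now-frame [-5.85  1.04 14.9 ]
jaw 85 turn units about tool y -26.91 shift after [ 10.28   1.04 -12.27]
jaw -95 turn units about tool y 3.09 shift after [-10.28   1.04  12.27]
jaw 265 turn units about tool y 3.09 shift after [-10.28   1.04  12.27]
[-1.541  0.181  1.607  0.     1.354 -0.206]
```

{"op": "step_arm", "data": {"commands": [[0,1,0,0,0,0,1],[0,1,0,0,0,0,1],[0,1,0,0,0,0,1],[0,0,0,-0.8,0,0.95,1],[0,0,0,-0.8,0,0.95,1],[0,0,0,-0.8,0,0.95,1],[0,0,0,-0.8,0,0.95,1],[0,0,0,-0.8,0,0.95,1],[0,0,0,-0.8,0,0.95,1],[0,0,0,-0.8,0,0.95,1]]}}

```text
time_s: 1.5
eef_pos: [0.3475, -0.4063, 0.2315]
eef_rot: [-0.48, 0.48, -0.519, 0.519]
wrist_force: [1.4, -0.9, 0.2]
opening: 1.001
```

{"op": "step_arm", "data": {"commands": [[0,0,0,-0.8,0,0.95,1],[0,0,0,-0.8,0,0.95,1],[0,0,0,-0.8,0,0.95,1],[0,0,0,-0.8,0,0.95,1],[0,0,0,-0.8,0,0.95,1],[0,0,0,-0.8,0,0.95,1],[0,0,0,0,0,0,0.6],[0,0,0,0,0,0,0.6]]}}

```text
time_s: 2.3
eef_pos: [0.5284, -0.2765, 0.231]
eef_rot: [0.48, -0.481, 0.519, -0.519]
wrist_force: [-0.4, 0.1, -0.0]
opening: 0.696
```

```bash
python3 - <<'E'
from h import *
plan([.528,-.284,.14],85)
im,d,c=snap('wrist','w1.png'); print(c)
m=ctrl.silhouettes('tall_bar','wrist'); print([(r['p'],r['pixels'].sum()) for r in m][:3])
E
```

```text
t 2.3 tcp [ 0.5284 -0.2765  0.231 ] op 0.696 q6 0.97 F [-0.4  0.1 -0. ]
jaw yaw -94.37 tool y [-6.e-04 -0.e+00 -1.e+00]
shift units now-frame [0.25 3.03 0.01]
jaw 85 turn units about tool y -29.9 shift after [-0.25  3.03 -0.01]
jaw -95 turn units about tool y 0.1 shift after [0.25 3.03 0.01]
jaw 265 turn units about tool y 0.1 shift after [0.25 3.03 0.01]
{'intrinsics': array([[325.1922621 ,   0.        , 278.69908601],
       [  0.        , 325.1922621 , 207.43254641],
       [  0.        ,   0.        ,   1.        ]]), 'R': array([[-7.63943271e-02, -9.97077641e-01,  2.91330953e-04],
       [-9.60276994e-01,  7.36533690e-02,  2.69152885e-01],
       [-2.68387781e-01,  2.02819952e-02, -9.63097419e-01]]), 't': array([-0.23686191,  0.49318369,  0.52524313])}
[(0.79, np.int64(4281))]
```

View pics/w1.png

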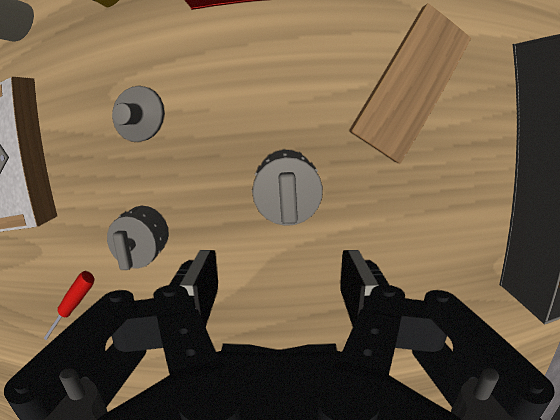

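The wrist picture shows the taller extension at (287,190), with its bar nearly upright in the image at (288,197). The shorter one is at (138,240) and the foot at (137,113). Next I measure the bar from the depth.

```bash
cat >> h.py <<'E'
def wcloud(c,d):
    K=np.array(c['intrinsics']); v,u=np.nonzero(d>0); z=d[v,u]
    P=cv2.fisheye.undistortPoints(np.stack([u,v],1).astype(np.float64)[:,None],K,np.zeros(4))[:,0]
    P=np.c_[P*z[:,None],z]
    return (P-np.array(c['t']))@np.array(c['R'])
def bar(P,c,lo,hi,r=.04):
    Q=P[(np.hypot(P[:,0]-c[0],P[:,1]-c[1])<r)&(P[:,2]>lo)&(P[:,2]<hi)]
    if len(Q)<5: return print('none',len(Q))
    (cx,cy),(a,b),ang=cv2.minAreaRect(Q[:,:2].astype(np.float32)*1000)
    if a<b: ang+=90;a,b=b,a
    S=np.linalg.eigh(np.cov(Q[:,:2].T))[1][:,1]
    print(len(Q),'z med',np.median(Q[:,2]).round(4),'rect',round(cx,1),round(cy,1),'size',round(a,1),round(b,1),'ang',round(ang,1),'mean',Q[:,:2].mean(0).round(4),'pca',np.degrees(np.arctan2(S[1],S[0])).round(1))
E
python3 - <<'E'
from h import *
z=np.load('/tmp/w1.png.npz'); P=wcloud(z,z['d'])
bar(P,(.53,-.28),.102,.12); bar(P,(.53,-.28),.076,.085,.05); bar(P,(.53,-.28),-.01,.005,.05)
bar(P,(.474,-.098),.07,.085)
E
```

```text
816 z med 0.1072 rect 529.0 -285.8 size 43.7 14.0 ang 179.3 mean [ 0.5299 -0.2857] pca 179.2
2950 z med 0.0795 rect 528.8 -285.9 size 65.4 65.2 ang 84.5 mean [ 0.5318 -0.2857] pca 89.6
1966 z med -0.0004 rect 540.9 -276.3 size 99.2 76.7 ang 108.9 mean [ 0.5512 -0.271 ] pca 110.7
427 z med 0.0749 rect 476.7 -101.5 size 42.9 14.1 ang 177.4 mean [ 0.4774 -0.1024] pca 178.0
```

```bash
python3 - <<'E'
from h import *
plan([.529,-.2858,.087],-90.7)
E
```

```text
t 2.4 tcp [ 0.5274 -0.2776  0.2311] op 0.602 q6 0.97 F [ 0.4 -0.3 -0.6]
jaw yaw -94.52 tool y [-6.e-04 -1.e-04 -1.e+00]
shift units now-frame [0.27 4.8  0.08]
jaw -90.7 turn units about tool y -0.64 shift after [0.27 4.8  0.06]
jaw -270.7 turn units about tool y 29.36 shift after [-0.27  4.8  -0.05]
jaw 89.3 turn units about tool y 29.36 shift after [-0.27  4.8  -0.05]
```

{"op": "step_arm", "data": {"commands": [[0,-0.63,0,0.27,0,0.05,0.6],[0,0,0,0,0.9,0,0.6],[0,0,0,0,0.9,0,0.6],[0,0,0,0,0.9,0,0.6],[0,0,0,0,0.9,0,0.6],[0,0,0,0,0.6,0,0.6],[0,0,0,0,0.6,0,0.6],[0,0,0,0,0,0,0.6],[0,0,0,0,0,0,0.6]]}}

```text
time_s: 3.3
eef_pos: [0.5283, -0.2861, 0.0876]
eef_rot: [0.496, -0.497, 0.504, -0.503]
wrist_force: [0.5, -1.0, 0.5]
opening: 0.599
```

```bash
python3 - <<'E'
from h import *
plan([.529,-.2858,.087],-90.7)
E
```

```text
t 3.3 tcp [ 0.5283 -0.2861  0.0876] op 0.599 q6 0.89 F [ 0.5 -1.   0.5]
jaw yaw -90.8 tool y [-3.e-04  2.e-04 -1.e+00]
shift units now-frame [-0.01  0.02  0.02]
jaw -90.7 turn units about tool y -0.02 shift after [-0.01  0.02  0.02]
jaw -270.7 turn units about tool y 29.98 shift after [ 0.01  0.02 -0.02]
jaw 89.3 turn units about tool y 29.98 shift after [ 0.01  0.02 -0.02]
```

{"op": "step_arm", "data": {"commands": [[0,0,0,0,0,0,0],[0,0,0,0,0,0,0],[0,0,0,0,0,0,0],[0,0,0,0,0,0,0],[0,0,0,0,0,0,0],[0,0,0,0,0,0,0],[0,0,0,0,0,0,0],[0,0,0,0,0,0,0]]}}

```text
time_s: 4.1
eef_pos: [0.5297, -0.2855, 0.0885]
eef_rot: [-0.497, 0.497, -0.502, 0.504]
wrist_force: [-0.8, 1.7, 6.8]
opening: 0.143
```

{"op": "step_arm", "data": {"commands": [[0,0,0,0,-0.4,0,0],[0,0,0,0,-0.7,0,0],[0,0,0,0,-0.9,0,0],[0,0,0,0,-0.9,0,0],[0,0,0,0,-0.9,0,0],[0,0,0,0,-0.9,0,0],[0,0,0,0,-0.4,0,0],[0,0,0,0,-0.2,0,0]]}}

```text
time_s: 4.9
eef_pos: [0.5293, -0.2855, 0.2478]
eef_rot: [-0.497, 0.497, -0.502, 0.504]
wrist_force: [0.2, 0.7, -2.4]
opening: 0.146
```

```bash
python3 - <<'E'
from h import *
plan([.608,.128,.247],33-90)
im,d,c=snap('side','side1.png')
im,d,c=snap('wrist','w2.png')
P=wcloud(c,d); bar(P,(.608,.128),.093,.105)
z=np.load('/tmp/side1.png.npz');P=cloud(z,z['d'],z['d']>0)
bar(P,(.608,.128),.094,.105);bar(P,(.608,.128),.067,.075)
E
```

```text
t 4.9 tcp [ 0.5293 -0.2855  0.2478] op 0.146 q6 0.89 F [ 0.2  0.7 -2.4]
jaw yaw -90.7 tool y [ 0.0015 -0.0014 -1.    ]
shift units now-frame [-1.382e+01  1.000e-02  2.450e+00]
jaw -57 turn units about tool y -5.62 shift after [-10.13   0.03   9.71]
jaw -237 turn units about tool y 24.38 shift after [10.13  0.02 -9.71]
jaw 123 turn units about tool y 24.38 shift after [10.13  0.02 -9.71]
none 0
123 z med 0.0974 rect 607.5 130.3 size 42.6 16.4 ang 35.4 mean [0.6072 0.1305] pca -143.0
450 z med 0.07 rect 604.9 133.8 size 65.0 55.6 ang 30.1 mean [0.6035 0.1366] pca -148.6
```

View pics/w2.png

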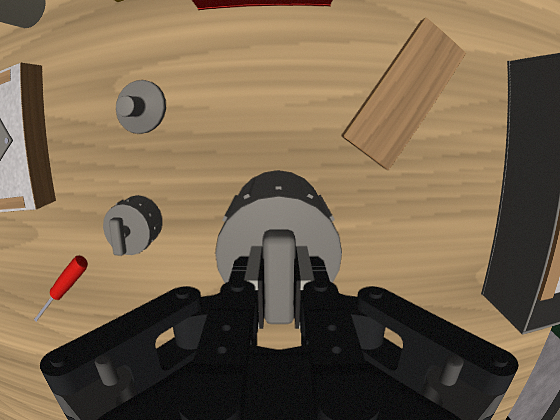

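View pics/side1.png

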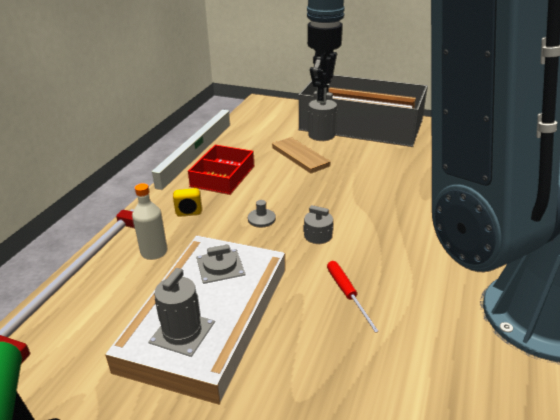

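The extension hangs upright in the grip, and the wrist view shows its bar between the pads at (278,275). I'll stop short of the base so the wrist camera can see it.

{"op": "step_arm", "data": {"commands": [[0,-0.7,0,0,0,0,0],[0,-0.7,0,0,0,0,0],[0,-0.7,0,0,0,0,0],[0,-0.7,0,0,0,0,0],[0,-0.7,0,0,0,0,0],[0,-0.7,0,0,0,0,0],[0,-0.7,0,0,0,0,0],[0,-0.7,0,0,0,0,0],[0,0,0,-0.4,0,0.2,0],[0,0,0,-0.7,0,0.5,0]]}}

```text
time_s: 6.0
eef_pos: [0.5276, -0.246, 0.2444]
eef_rot: [0.62, -0.62, 0.34, -0.338]
wrist_force: [0.1, 1.0, -1.8]
opening: 0.149
```

{"op": "step_arm", "data": {"commands": [[0,0,0,-0.9,0,0.6,0],[0,0,0,-0.9,0,0.6,0],[0,0,0,-0.9,0,0.6,0],[0,0,0,-0.9,0,0.6,0],[0,0,0,-0.9,0,0.6,0],[0,0,0,-0.9,0,0.6,0],[0,0,0,-0.9,0,0.6,0],[0,0,0,-0.9,0,0.6,0],[0,0,0,-0.9,0,0.6,0],[0,0,0,-0.9,0,0.5,0]]}}

```text
time_s: 7.0
eef_pos: [0.5294, 0.0789, 0.2451]
eef_rot: [-0.621, 0.621, -0.339, 0.338]
wrist_force: [0.7, -0.2, -1.8]
opening: 0.148
```

{"op": "step_arm", "data": {"commands": [[0,0,0,0,0,0,0],[0,0,0,0,0,0,0],[0,0,0,0,0,0,0]]}}

```text
time_s: 7.3
eef_pos: [0.5302, 0.0764, 0.2457]
eef_rot: [-0.621, 0.621, -0.339, 0.338]
wrist_force: [0.5, -0.4, -1.6]
opening: 0.145
```

```bash
python3 - <<'E'
from h import *
plan([.608,.128,.247],33-90)
im,d,c=snap('wrist','w3.png')
P=wcloud(c,d); bar(P,(.608,.128),.093,.105);bar(P,(.608,.128),.067,.075);o,p,R=pose();bar(P,p[:2],.25,.28);bar(P,p[:2],.235,.25)
E
```

```text
t 7.3 tcp [0.5302 0.0764 0.2457] op 0.145 q6 0.92 F [ 0.5 -0.4 -1.6]
jaw yaw -57.17 tool y [-1.1e-03 -3.0e-04 -1.0e+00]
shift units now-frame [-0.04 -0.05  3.11]
jaw -57 turn units about tool y -0.03 shift after [-0.03 -0.05  3.11]
jaw -237 turn units about tool y 29.97 shift after [ 0.03 -0.04 -3.11]
jaw 123 turn units about tool y 29.97 shift after [ 0.03 -0.04 -3.11]
751 z med 0.0973 rect 609.5 126.0 size 43.8 14.3 ang 35.1 mean [0.6091 0.1257] pca -144.1
2723 z med 0.0696 rect 609.2 126.2 size 65.0 64.7 ang 51.4 mean [0.6089 0.1258] pca 125.4
4636 z med 0.2647 rect 529.8 75.3 size 39.2 38.8 ang 80.4 mean [0.5346 0.0777] pca -146.4
5626 z med 0.2368 rect 537.2 79.7 size 65.1 47.2 ang 122.7 mean [0.5414 0.0825] pca 122.8
```

View pics/w3.png

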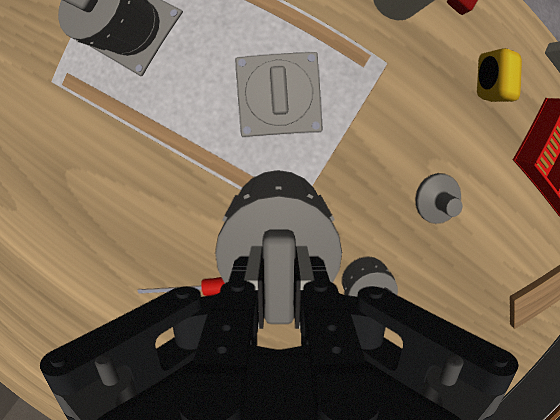

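```bash
python3 - <<'E'
from h import *
z=np.load('/tmp/w3.png.npz'); P=wcloud(z,z['d']);o,p,R=pose()
Q=(P-p)@R
m=(np.hypot(Q[:,0],Q[:,2])<.06)&(abs(P[:,2]-.2375)<.004); C=Q[m]
print('disc x',np.percentile(C[:,0],[0.3,99.7]),'z max',np.percentile(C[:,2],99.8), 'h', np.median(P[m,2]))
# plane fit for tilt
A=np.c_[C[:,0],C[:,2],np.ones(len(C))]; s=np.linalg.lstsq(A,C[:,1],rcond=None)[0]; print('tilt deg',np.degrees(s[:2]))
for zc in np.arange(-.008,.009,.002):
    pass
m=(abs(Q[:,0])<.006)&(P[:,2]>.258)&(P[:,2]<.27); B=Q[m]; print('bar z range',np.percentile(B[:,2],[1,99]),'n',m.sum())
plan([.6095,.126,.2457],35-90)
E
```

```text
disc x [-0.03115571  0.03248807] z max 0.030925903451579775 h 0.23678895670275957
tilt deg [0.48643772 0.3687748 ]
bar z range [-0.02193343  0.02036573] n 2473
t 7.35 tcp [0.5304 0.076  0.2458] op 0.149 q6 0.92 F [-1.1 -0.2 -1.2]
jaw yaw -57.2 tool y [-8.e-04 -2.e-04 -1.e+00]
shift units now-frame [0.03 0.   3.12]
jaw -55 turn units about tool y -0.37 shift after [0.15 0.   3.11]
jaw -235 turn units about tool y 29.63 shift after [-0.15  0.01 -3.11]
jaw 125 turn units about tool y 29.63 shift after [-0.15  0.01 -3.11]
```

{"op": "step_arm", "data": {"commands": [[0,-0.37,0,0.1,0,0.3,0],[0,0,0,0.05,0,0.6,0],[0,0,0,0,0,0.8,0],[0,0,0,0,0,0.8,0],[0,0,0,0,0,0.45,0],[0,0,0,0,0,0.2,0],[0,0,0,0,0.6,0,0],[0,0,0,0,0.6,0,0],[0,0,0,0,0.5,0,0],[0,0,0,0,0,0,0]]}}

```text
time_s: 8.35
eef_pos: [0.6088, 0.1262, 0.1923]
eef_rot: [-0.626, 0.628, -0.328, 0.325]
wrist_force: [-0.9, -0.4, -2.7]
opening: 0.146
```

```bash
python3 - <<'E'
from h import *
plan([.6085,.1255,.159],35-90)
im,d,c=snap('side','side2.png'); cv2.imwrite('pics/side2c.png',cv2.resize(im[150:330,130:330],None,fx=3,fy=3))
E
```

```text
t 8.35 tcp [0.6088 0.1262 0.1923] op 0.146 q6 0.97 F [-0.9 -0.4 -2.7]
jaw yaw -54.96 tool y [-5.4e-03 -2.0e-04 -1.0e+00]
shift units now-frame [ 0.02  1.11 -0.02]
jaw -55 turn units about tool y 0.01 shift after [ 0.02  1.11 -0.02]
jaw -235 turn units about tool y -29.99 shift after [-0.01  1.11  0.03]
jaw 125 turn units about tool y -29.99 shift after [-0.01  1.11  0.03]
```

View pics/side2c.png

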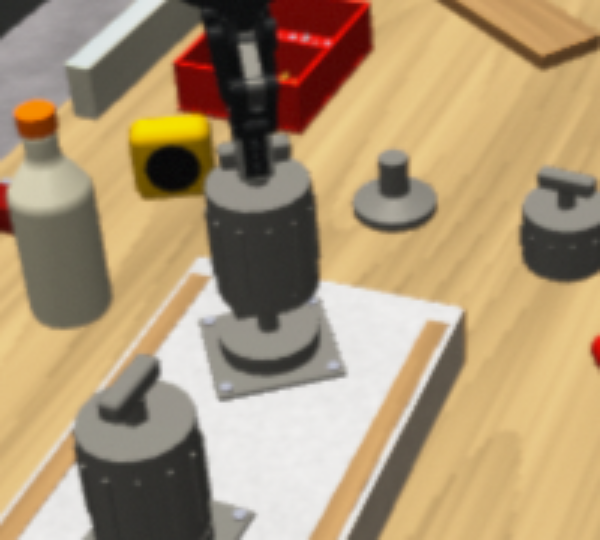

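The side picture shows the held cylinder over the base's head with the neck still showing beneath it, and it is centred. I'll lower it.

{"op": "step_arm", "data": {"commands": [[0,0,0,0,0.2,0,0],[0,0,0,0,0.2,0,0],[0,0,0,0,0.2,0,0],[0,0,0,0,0.2,0,0],[0,0,0,0,0.15,0,0],[0,0,0,0,0,0,0]]}}

```text
time_s: 9.0
eef_pos: [0.6101, 0.127, 0.1657]
eef_rot: [-0.627, 0.628, -0.326, 0.325]
wrist_force: [-1.1, 0.5, -2.2]
opening: 0.149
```

Entered without contact force; about 6 mm are left.

{"op": "step_arm", "data": {"commands": [[0,0,0,0,0.1,0,0],[0,0,0,0,0.1,0,0],[0,0,0,0,0,0,0]]}}

```text
time_s: 9.3
eef_pos: [0.6105, 0.127, 0.1603]
eef_rot: [-0.627, 0.628, -0.326, 0.326]
wrist_force: [-0.8, -0.6, -1.5]
opening: 0.147
```

{"op": "step_arm", "data": {"commands": [[0,0,0,0,0.03,0,0],[0,0,0,0,0,0,0]]}}

```text
time_s: 9.5
eef_pos: [0.6107, 0.127, 0.1599]
eef_rot: [0.628, -0.628, 0.326, -0.326]
wrist_force: [-0.1, -0.2, -1.4]
opening: 0.149
```

```bash
python3 - <<'E'
from h import *
plan([.6095,.126,.158],35-90)
im,d,c=snap('side','side3.png'); cv2.imwrite('pics/side3c.png',cv2.resize(im[150:330,130:330],None,fx=3,fy=3))
z=cloud(c,d,d>0); bar(z,(.609,.126),.1435,.155,.045)
im,d,c=snap('wrist','w4.png'); P=wcloud(c,d); bar(P,(.609,.126),.142,.158,.045); bar(P,(.609,.126),.17,.19)
E
```

```text
t 9.5 tcp [0.6107 0.127  0.1599] op 0.149 q6 0.97 F [-0.1 -0.2 -1.4]
jaw yaw -54.89 tool y [ 0.  0. -1.]
shift units now-frame [ 0.    0.06 -0.05]
jaw -55 turn units about tool y 0.02 shift after [ 0.    0.06 -0.05]
jaw -235 turn units about tool y -29.98 shift after [-0.    0.06  0.05]
jaw 125 turn units about tool y -29.98 shift after [-0.    0.06  0.05]
515 z med 0.1513 rect 605.1 132.9 size 65.0 57.1 ang 31.9 mean [0.6025 0.1374] pca -147.2
5981 z med 0.151 rect 617.7 130.6 size 65.3 47.1 ang 124.6 mean [0.6223 0.1339] pca 125.0
4128 z med 0.179 rect 611.2 125.2 size 38.8 38.2 ang 78.0 mean [0.6146 0.1282] pca -144.1
```

View pics/side3c.png

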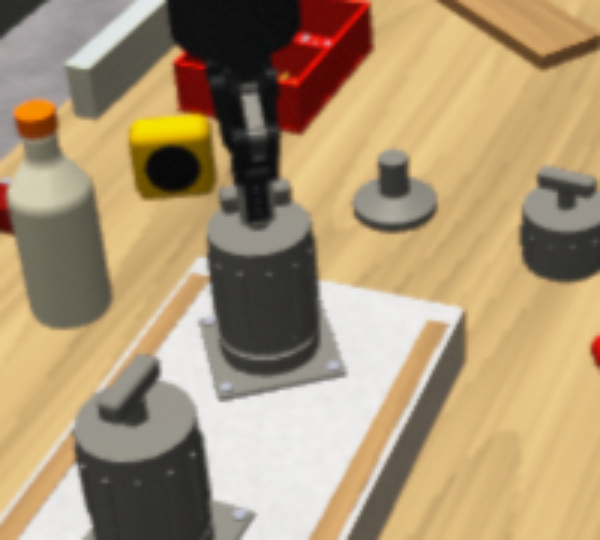

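Almost home: the top measures 151 mm and home is 150 mm.

{"op": "step_arm", "data": {"commands": [[0,0,0,0,0.04,-0.03,0],[0,0,0,0,0.02,0,0],[0,0,0,0,0,0,0],[0,0,0,0,0,0,0]]}}

```text
time_s: 10.0
eef_pos: [0.6101, 0.1266, 0.1586]
eef_rot: [0.628, -0.627, 0.326, -0.326]
wrist_force: [-1.0, 0.8, 2.5]
opening: 0.15
```

Light contact of about 4 N, so it is home. I'll turn it by 90°.

{"op": "step_arm", "data": {"commands": [[0,-0.3,0,0,0,0,0],[0,-0.7,0,0,0,0,0],[0,-1,0,0,0,0,0],[0,-1,0,0,0,0,0],[0,-1,0,0,0,0,0]]}}

```text
time_s: 10.5
eef_pos: [0.6106, 0.126, 0.1585]
eef_rot: [-0.682, 0.682, -0.186, 0.187]
wrist_force: [-0.0, -1.6, 0.6]
opening: 0.147
```

```bash
python3 - <<'E'
from h import *
plan([.6095,.126,.1586],35)
E
```

```text
t 10.5 tcp [0.6106 0.126  0.1585] op 0.147 q6 0.55 F [-0.  -1.6  0.6]
jaw yaw -30.65 tool y [ 1.4e-03 -9.0e-04 -1.0e+00]
shift units now-frame [-0.03 -0.   -0.02]
jaw 35 turn units about tool y -10.94 shift after [-0.03 -0.    0.02]
jaw -145 turn units about tool y 19.06 shift after [ 0.03 -0.   -0.02]
jaw 215 turn units about tool y 19.06 shift after [ 0.03 -0.   -0.02]
```

{"op": "step_arm", "data": {"commands": [[0,-1,0,0,0,0,0],[0,-1,0,0,0,0,0],[0,-1,0,0,0,0,0],[0,-1,0,0,0,0,0],[0,-1,0,0,0,0,0],[0,-1,0,0,0,0,0],[0,-1,0,0,0,0,0],[0,-1,0,0,0,0,0],[0,-1,0,0,0,0,0],[0,-1,0,0,0,0,0]]}}

```text
time_s: 11.5
eef_pos: [0.6108, 0.1263, 0.1585]
eef_rot: [-0.684, 0.684, 0.18, -0.178]
wrist_force: [0.9, 0.4, 0.3]
opening: 0.148
```

{"op": "step_arm", "data": {"commands": [[0,-0.9,0,0,0,0,0],[0,0,0,0,0,0,0],[0,0,0,0,0,0,0]]}}

```text
time_s: 11.8
eef_pos: [0.6105, 0.1265, 0.1585]
eef_rot: [-0.675, 0.676, 0.209, -0.208]
wrist_force: [0.6, -0.6, 0.9]
opening: 0.143
```

```bash
python3 - <<'E'
from h import *
plan([.6095,.126,.1586],35)
im,d,c=snap('side','side4.png'); cv2.imwrite('pics/side4c.png',cv2.resize(im[150:330,130:330],None,fx=3,fy=3))
im,d,c=snap('wrist','w5.png'); P=wcloud(c,d); bar(P,(.609,.126),.142,.158,.045); bar(P,(.609,.126),.17,.19)
E
```

```text
t 11.8 tcp [0.6105 0.1265 0.1585] op 0.143 q6 -0.59 F [ 0.6 -0.6  0.9]
jaw yaw 34.37 tool y [ 0.0012  0.     -1.    ]
shift units now-frame [-0.04 -0.    0.  ]
jaw 35 turn units about tool y -0.11 shift after [-0.04 -0.    0.  ]
jaw -145 turn units about tool y 29.89 shift after [ 0.04 -0.   -0.  ]
jaw 215 turn units about tool y 29.89 shift after [ 0.04 -0.   -0.  ]
5895 z med 0.1496 rect 605.6 131.8 size 65.7 47.3 ang 34.7 mean [0.6024 0.1364] pca -145.6
4105 z med 0.1776 rect 610.1 124.7 size 39.0 38.5 ang 172.0 mean [0.6079 0.1287] pca 125.2
```

View pics/side4c.png

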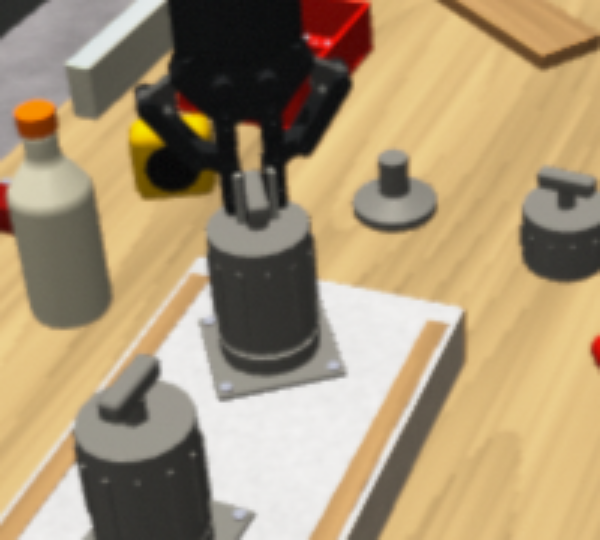

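View pics/w5.png

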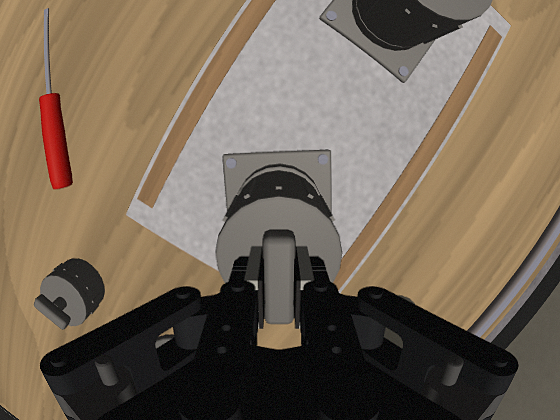

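The extension is home with its top at 149.6 mm, and its bar is at 125° against the base's 35°. I'll release it and lift straight up.

{"op": "step_arm", "data": {"commands": [[0,0,0,0,0,0,0.5],[0,0,0,0,0,0,0.5],[0,0,0,0,0,0,0.5],[0,0,0,0,0,0,0.5],[0,0,0,0,-0.3,0,0.5],[0,0,0,0,-0.6,0,0.5],[0,0,0,0,-0.8,0,0.5],[0,0,0,0,-0.8,0,0.5],[0,0,0,0,-0.8,0,0.5],[0,0,0,0,-0.8,0,0.5]]}}

```text
time_s: 12.9
eef_pos: [0.6099, 0.1265, 0.2829]
eef_rot: [-0.675, 0.675, 0.21, -0.21]
wrist_force: [1.2, 0.3, 0.2]
opening: 0.497
```

{"op": "step_arm", "data": {"commands": [[0,0,0,0,0,0,0.5],[0,0,0,0,0,0,0.5],[0,0,0,0,0,0,0.5]]}}

```text
time_s: 13.2
eef_pos: [0.6093, 0.1265, 0.2798]
eef_rot: [0.676, -0.675, -0.209, 0.21]
wrist_force: [0.0, 0.2, -0.5]
opening: 0.498
```

```bash
python3 - <<'E'
from h import *
plan([.6095,.126,.1586],35)
im,d,c=snap('side','side5.png'); P=cloud(c,d,d>0); bar(P,(.609,.126),.171,.19)
bar(P,(.474,-.098),.07,.085)
im,d,c=snap('wrist','w6.png'); P=wcloud(c,d); bar(P,(.609,.126),.142,.158,.045); bar(P,(.609,.126),.17,.19)
E
```

```text
t 13.2 tcp [0.6093 0.1265 0.2798] op 0.498 q6 -0.59 F [ 0.   0.2 -0.5]
jaw yaw 34.51 tool y [-0.0021 -0.     -1.    ]
shift units now-frame [ 0.    4.04 -0.02]
jaw 35 turn units about tool y -0.08 shift after [ 0.    4.04 -0.02]
jaw -145 turn units about tool y 29.92 shift after [0.01 4.04 0.01]
jaw 215 turn units about tool y 29.92 shift after [0.01 4.04 0.01]
117 z med 0.1776 rect 608.4 126.6 size 46.5 14.1 ang 124.2 mean [0.6069 0.1296] pca 124.6
104 z med 0.075 rect 474.2 -95.6 size 43.7 18.2 ang 172.6 mean [ 0.4733 -0.0951] pca 176.8
3398 z med 0.1496 rect 610.1 124.0 size 65.0 64.9 ang 33.3 mean [0.6084 0.1263] pca -145.6
933 z med 0.1773 rect 610.1 123.3 size 44.3 13.4 ang 124.9 mean [0.6094 0.1246] pca 125.0
```

View pics/side5.png

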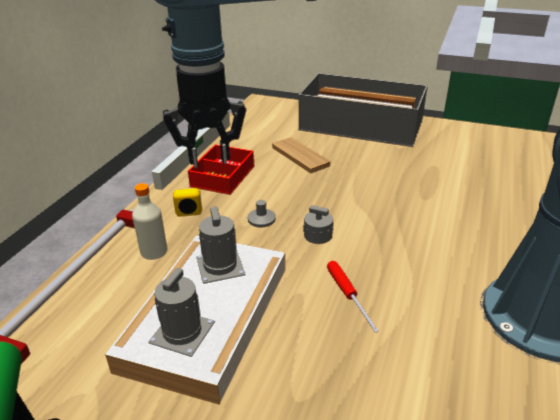

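The side picture shows the extension standing upright on the base at (218,245), clear of the gripper, with the shorter one untouched at (319,225).

```bash
python3 -c "
from bench import ctrl; print(ctrl.hand_in())"
```

```text
the job is handed in; nothing more can be done
None
```

The taller extension is on the bare base, locked with a quarter turn and released. I handed the job in at about 13.3 s of the 43 s allowed; no verdict was reported.

I gripped it by its cross-bar, lined it up with the base's bar at about 35° and lowered it until a light contact of about 4 N. Then I turned it 90°, opened the gripper and backed off straight up.

The last checks, made after release:

| Check | Measured | Wanted |
|---|---|---|
| Height of cylinder top | 149.6 mm | 150 mm when home |
| Cross-bar angle | 125°, against the base's 35° | at right angles within 25° |
| Distance from the base's axis | about 2–3 mm | within 12 mm |
| Gripper | clear of the extension, with next to no wrist force | touching nothing |
| Shorter extension | within about 1 mm of its starting place | within 30 mm |

- **Upright:** I judged this by eye from the side picture and from the evenly measured top; I did not measure the tilt after release.
- **Camera differences:** the cameras disagreed by a few millimetres on positions, for example 123 mm against 127 mm for the bar's y. That is well inside the tolerance, and no check failed.

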